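Drive a jammed core out of a stone lamp foot

ROBOT

A 6-joint arm with a two-finger parallel gripper is mounted at the origin on the work surface. World frame = base frame: x ahead of the robot, y to its left, z up, the work surface at z = 0. Lengths are in mm, angles in rad, forces in N, time in s.
With the tool pointing down it reaches from about 300 to 775 mm from the base axis. Payload 14.6 kg.
Tool frame: the origin (TCP) lies between the finger pads; the fingertips stand manip.tip_reach ahead of it and the grasp point (between the pads) lies 5 mm behind it (manip.tip_reach is the distance from the TCP to the fingertips, in mm); z points along the fingers, y is the line along which they close (so a half turn about z gives the same grasp; the last joint's range is limited). The gripper opens to 94 mm and grips with 3 to 60 N. Pads are 16 mm wide; open, the fingers measure 119 mm over their backs; the gripper's body (75 mm by 177 mm) begins 78 mm behind the grasp point.
Start: joints at [1.09, 0.3, 1.521, -0, 1.321, -0.067], TCP at [221.147, 503.571, 219.446] pointing down, gripper open.
Joint ranges: [-3.03, 3.03], [-0.79, 2.21], [0.23, 2.52], [-1.04, 4.18], [0, 3.07], [-2.55, 2.55]. Speed limits (rad/s): [2.22, 2.22, 2.57, 3.14, 3.14, 3.14].

INTERFACE

Orientations are given as [roll, pitch, yaw] about the fixed x, y, z axes, in that order (R = Rz(yaw) Ry(pitch) Rx(roll)).
In Python, from cell import manip gives the robot as it stands. The module is installed in compiled form; this text tells all that it offers.
- The arm moves only by the shell command python3 -m creep 'ROWS' [FORCE]. ROWS is JSON, a list of rows, each a list of 3 entries, a list of its own where there are three numbers: the opening, from -1 (shut) to 1 (fully open), then the shift along the tool's x, y, z in cm, then the turn about the tool's z in units of 5 degrees (1.0 is 5 degrees). In form: [[grip, [tx, ty, tz], roll], ...]. A call has 1 to 12 rows; each row is the pose to reach, as a shift and turn from the pose commanded when the call began, along the tool's axes at that moment; what a row does not reach only later rows make up. A row lasts 1/10 s, in which the tool goes at most 50 mm and 8.59 degrees, less where a joint would pass 70% of its speed; a pose out of reach is approached as far as the arm can. A call with a gripper value outside its range is refused whole. The fingers move at their own pace and stop on an object; FORCE is the grip in N (left out, the last holds). Time passes only in rows, so rows that repeat a pose let the fingers close. It gives the time, the measured TCP pose, the force, the opening and the grip force at its end, in the units of the state.
- manip.read_state(): the state, without advancing time (a new reading comes with each control period).
- manip.camera(name): name is "side" or "top"; returns the picture (400x640x3 uint8, red, green, blue); there is no depth.
- manip.camera_params(name): a dict with "fovy" (degrees; the focal length in pixels is half the picture's height over the tangent of half this angle, whatever the lens; pixels are square), "cx", "cy" (the principal point, pixels), "origin" and "attitude" of the camera in the world. Camera axes: x right, y down, z forward; pixel columns grow to the right and rows downward; lengths in mm; the calibration is good to about 2 mm. A picture is of the moment at which its call begins. camera_params takes no time and is no camera call.
- manip.sign_off(): hands the job in; it is judged then, once.
The state is a dict: "clock": time; "joints": joint angles; "qd": joint speeds; "effort": joint torques, N m; "eef_pos": TCP position; "eef_rot": TCP orientation; "wrist_force": force on the tool from outside, world axes, zero at the start; "moment": the same for the moment, N m; "finger_gap": finger opening in mm; "finger_force": force on a finger pad.
Only numpy, scipy, OpenCV 4.12 (cv2) and the standard library are available. Lean on these libraries where they do the work, as an engineer would, in place of code of your own. Each camera call takes 0.05 s, during which the arm holds its last target. There are 200 camera calls.

TASK

The hardwood core is jammed in the stone lamp foot's mortise. Draw the plain straight drift (the slim one with no widened end) out of the tool rack, take it by its handle, and push it in through the small cable hole at the back of the stone until the core is driven out onto the ledge; then lay the drift down flat on the bench and put the core in the steel tray. Leave the other two tools and the two carved stone pieces where they stand.

Things in the scene. Friction and masses are not known exactly. Their poses are not given: they have to be found in the camera images.
- lamp: Grey stone lamp foot fixed on the bench, lying on its side: a block 100 mm long (its x, -50 to +50), 90 mm wide (y; trim to 100), underside 20 mm and top 96 mm above the bench (trim to 100). Origin: on the bench under the block's centre, z up. Cable hole in the back face (x = -50), mortise open at the front face (x = +50).
- hole (a point): Centre of the cable hole's mouth on the lamp's back face, 58 mm above the bench. Round hole 22 mm in diameter, 40 mm deep, level along the lamp's x, leading into the mortise. Axes as lamp, so +x is the direction to drive.
- ledge (a point): Top of the wooden ledge at the lamp's front face, on the centre line (lamp x = +50, z = 39.5 mm). The ledge runs from here 80 mm along the lamp's +x, 70 mm wide, open all round, level with the mortise floor. The square mortise is 39 mm wide and 38 mm high and reaches 60 mm back from here, to the cable hole.
- core: Pale hardwood block, 58 x 36 x 36 mm (x, y, z), about 80 g, jammed in the lamp's mortise, its end 2 mm inside the front face. Origin: centre of its underside; x along the mortise. Steady push of some 8 to 15 N needed to slide it, until only about 5 mm of it is left in the mortise; it does not slide on by itself.
- core_mid (a point): Centre of the hardwood block.
- drift: The drift: a straight punch 200 mm long, about 200 g. Wooden handle 24 x 24 x 90 mm, then a plain 12 mm square steel shank 110 mm long, same axis, blunt tapered end (9 mm). Starts in one of the rack's slots, handle under the roof, 90 mm of shank sticking out. Origin: underside at mid-length; -x points to the nose. Shank x -100 to +10, handle +10 to +100. Axis 12 mm above the bench.
- drift_nose (a point): Tip of the drift's steel nose, on its axis.
- drift_mid (a point): Middle of the drift's length, on its axis (10 mm ahead of the handle's front end).
- drift_tail (a point): End of the drift's handle, on its axis.
- rack: Dark wooden tool rack fixed on the bench: a bridge 222 mm wide (y), with three slots 58 mm wide, 36 mm high and 120 mm deep (x -50 to +70), at y = -70, 0 and +70 mm, open to -x, closed behind; roof top 48 mm above the bench, no floor. Origin: on the bench, on the centre line, 50 mm behind the open front edge.
- chisel: Flat stone chisel with the same handle and length as the drift, but a flat blade 30 mm wide and 8 mm thick over its last 50 mm. In another slot of the rack. Same axes as the drift.
- dresser: Stone dresser with the same handle and length, but a round steel head 24 mm in diameter and 32 mm long at its end. In the remaining slot. Same axes as the drift.
- dome: Loose carved stone dome, 60 mm in diameter, 104 mm high, standing close beside the lamp. Origin: centre of its underside.
- baluster: Loose carved stone baluster, 56 mm in diameter at the foot, 110 mm high, standing close beside the lamp. Origin: centre of its underside.
- tray: Dark open steel tray fixed on the bench, 130 x 110 mm (x, y), 32 mm high, walls and floor 5 mm thick. Origin: centre of its underside.
There are look-alikes about, which are no part of the job. What is shaped like the drift but blue is not meant.

How it is judged:
By the outcome, as a careful person would: the job done as asked, in the order asked, and still so for the second after the job is handed in, with the robot touching nothing.
It also fails if it takes over 72 s, if anything falls off the work surface, if the arm or the gripper's body presses on something with over 40 N, if the wrist force passes 120 N, or if a joint passes its speed limit or range.

## Working session

There is one attempt and no reset: what is moved stays moved. The work goes in short steps, Python scripts to look and compute and a shell command to move; the robot and the scene stay as the last step left them, time stands still between calls to the robot, and variables do not carry over. Pictures are saved under pics/ and viewed, at most 10 in all, crops included, and the job is handed in when it is done.

```bash
mkdir -p pics; python3 - <<'E'
from cell import manip
import cv2,json
for n in("top","side"):
    print(n,manip.camera_params(n)); cv2.imwrite(f"pics/{n}0.png",manip.camera(n)[:,:,::-1])
print(manip.read_state(),manip.tip_reach)
E
```

```text
top {'fovy': 57.85857122288893, 'cx': 317.15283841812186, 'cy': 198.79120774532606, 'origin': array([290.34885276,  10.03277267, 971.72607054]), 'attitude': array([-2.91384515,  0.00505849, -1.66285009])}
side {'fovy': 50.49610378389542, 'cx': 324.0140112489774, 'cy': 203.3267381060827, 'origin': array([ 326.8980568 , -691.734058  ,  785.40098496]), 'attitude': array([-2.37089604, -0.00530677, -0.21659809])}
{'clock': 0.1, 'joints': array([ 1.09037471e+00,  3.00428722e-01,  1.52151286e+00,  1.67623855e-06,
        1.32070313e+00, -6.66119230e-02]), 'qd': array([ 0.00027748, -0.00086722, -0.00248556,  0.00117318, -0.00055498,
        0.00023376]), 'effort': array([ 7.93696054e-04, -5.32650304e+01, -3.53283334e+01,  7.09290057e-02,
        2.34597491e-02, -3.07264281e-05]), 'eef_pos': array([221.06165462, 503.3784756 , 218.93842873]), 'eef_rot': array([-3.14054304e+00, -7.16474161e-05,  2.72778251e+00]), 'wrist_force': array([-0.56924561, -0.53941824, -0.43461988]), 'moment': array([0.00876597, 0.02393541, 0.04480968]), 'finger_force': 0.0, 'finger_gap': 93.93072465700457} 14.0
```

View pics/top0.png

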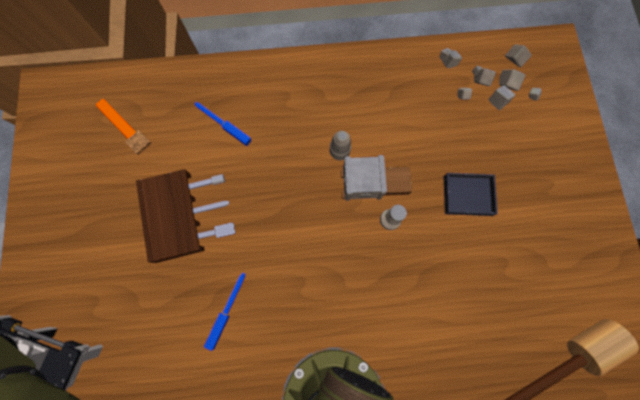

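View pics/side0.png

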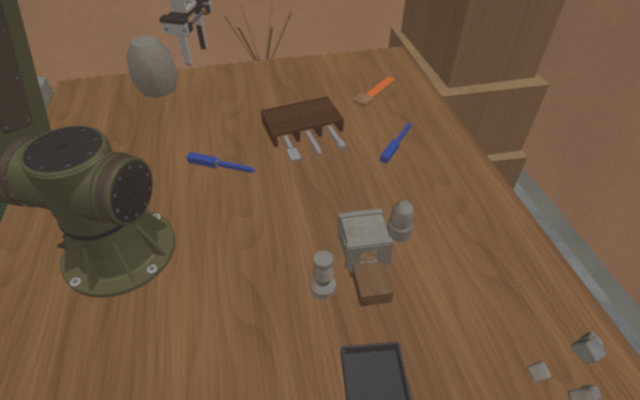

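The top view shows the rack around (170,215) with three shanks. The middle one, ending at about (228,203), is plain; the dresser is at (222,179) and the chisel at (233,230). The lamp is at (365,178), the tray at (470,194), and the dome and baluster at (341,145) and (394,216).

```bash
cat > h.py <<'E'
import numpy as np,cv2
from scipy.spatial.transform import Rotation as R
from cell import manip
def cam(n):
    p=manip.camera_params(n); f=200/np.tan(np.radians(p['fovy'])/2)
    return p,f,R.from_euler('xyz',p['attitude']).as_matrix()
def ray(n,u,v):
    p,f,M=cam(n); d=M@np.array([(u-p['cx'])/f,(v-p['cy'])/f,1]); return np.array(p['origin']),d/np.linalg.norm(d)
def onz(n,u,v,z):
    o,d=ray(n,u,v); return o+d*(z-o[2])/d[2]
def proj(n,P):
    p,f,M=cam(n); q=M.T@(np.array(P,float)-p['origin']); return np.array([p['cx']+f*q[0]/q[2],p['cy']+f*q[1]/q[2]])
def tri(a,b):
    (o1,d1),(o2,d2)=ray('top',*a),ray('side',*b)
    s=np.linalg.lstsq(np.c_[d1,-d2],o2-o1,rcond=None)[0]; A=o1+s[0]*d1;B=o2+s[1]*d2
    return (A+B)/2,np.linalg.norm(A-B)
def crop(src,dst,x,y,w,h,k):
    cv2.imwrite(dst,cv2.resize(cv2.imread(src)[y:y+h,x:x+w],None,fx=k,fy=k,interpolation=cv2.INTER_CUBIC))
E
python3 - <<'E'
from h import *
a=cv2.imread('pics/top0.png');s=cv2.imread('pics/side0.png')
k=lambda i,x,y,w,h,W,H:cv2.resize(i[y:y+h,x:x+w],(W,H),interpolation=cv2.INTER_CUBIC)
# left: rack 130..240, right: lamp 320..420
cv2.imwrite('pics/c1.png',np.hstack([k(a,130,160,100+10,110,550,550)[:,:,:],])) 
c=np.hstack([k(a,130,165,110,100,440,400),k(a,330,125,90,100,360,400)]);cv2.imwrite('pics/c1.png',c)
c=np.hstack([k(s,255,90,100,75,400,300),k(s,300,190,120,115,400,383)[:300]]);
c=np.hstack([k(s,255,90,100,100,400,400),k(s,310,195,100,115,348,400)]);cv2.imwrite('pics/c2.png',c)
E
```

```text
(no output)
```

View pics/c1.png

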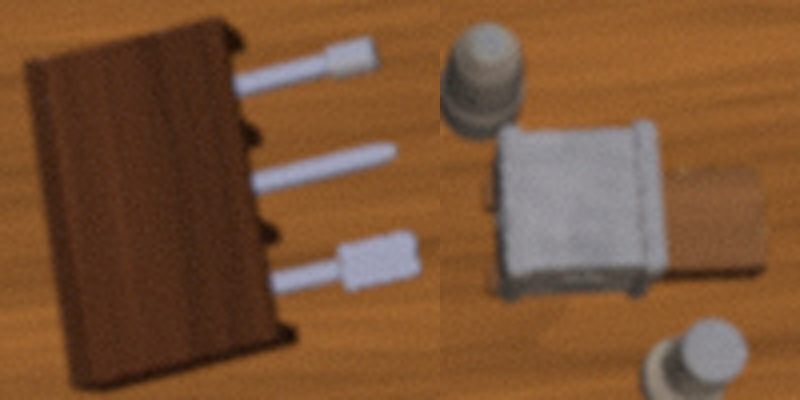

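View pics/c2.png

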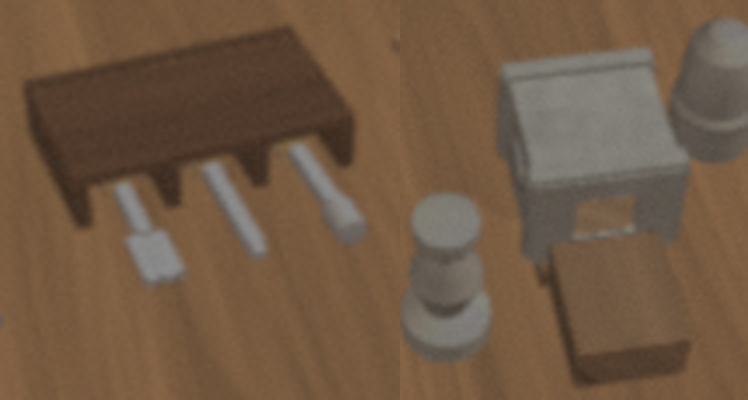

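The crops confirm it: the middle tool is the plain drift, with its shank from crop (255,187) to (395,152). The lamp's mortise and ledge face image right, which is world −y, and the core is visible inside the mortise.

```bash
python3 - <<'E'
from h import *
np.set_printoptions(precision=1,suppress=True)
T=lambda x,y:((x/4+130 if x<440 else (x-440)/4+330),(y/4+(165 if x<440 else 125)))
S=lambda x,y:((x/4+255,y/4+90) if x<400 else (310+(x-400)/3.48,195+y/3.478))
print('lamp')
for n,a,b in [('F-x',(665,272),(523,180)),('B-x',(508,270),(502,65)),('B+x',(502,128),(652,50)),('F+x',(652,121),(687,160))]:
    print(n,*tri(T(*a),S(*b)),onz('top',*T(*a),100),onz('side',*S(*b),100))
print('ledge F-x,F+x top',tri(T(762,268),S(578,350)),tri(T(757,170),S(688,340)))
print('baluster top',tri(T(715,350),S(445,220)),'dome top',tri(T(488,40),S(738,25)))
# shanks by mask
im=cv2.imread('pics/top0.png').astype(int);si=cv2.imread('pics/side0.png').astype(int)
def shanks(name,im,x0,y0,x1,y1,z):
    m=((im[...,0]-im[...,2]>-5)&(im.sum(2)>250)).astype(np.uint8)
    w=np.zeros_like(m);w[y0:y1,x0:x1]=m[y0:y1,x0:x1]
    n,l,st,c=cv2.connectedComponentsWithStats(w)
    for i in range(1,n):
        if st[i,4]<20: continue
        ys,xs=np.nonzero(l==i);P=np.c_[xs,ys].astype(float);mu=P.mean(0)
        d=np.linalg.svd(P-mu)[2][0];t=(P-mu)@d
        e=[mu+d*t.min(),mu+d*t.max()]
        W=[onz(name,*q,z) for q in e];v=W[1]-W[0]
        print(name,st[i],'ends',*e,*[x[:2] for x in W],'ang',np.degrees(np.arctan2(v[1],v[0])),np.linalg.norm(v))
shanks('top',im,185,165,245,245,16);shanks('side',si,275,115,355,165,16)
print('rack roof z48',[onz('top',*T(*q),48)[:2] for q in [(30,65),(222,22),(280,338),(78,385)]])
print('rack side',[onz('side',*S(*q),48)[:2] for q in [(25,85),(290,28),(352,115),(75,190)]])
print('tray z32',[onz('top',u,v,32)[:2] for u,v in [(445,174),(494,174),(496,214),(446,213)]])
E
```

```text
lamp
F-x [ 489.3 -175.3  103.4] 1.0972634760521478 [ 490.7 -176.1  100. ] [ 489.6 -172.9  100. ]
B-x [500.6 -79.5  98.9] 1.381136955233972 [501.  -79.4 100. ] [499.6 -80.6 100. ]
B+x [596.  -86.2  97.5] 2.6603818368937686 [593.7 -85.8 100. ] [596.5 -88.1 100. ]
F+x [ 588.3 -180.6  102.5] 0.5189926159823941 [ 589.5 -181.2  100. ] [ 589.  -178.8  100. ]
ledge F-x,F+x top (array([ 503.2, -254.2,   37. ]), np.float64(2.6184347815180122)) (array([ 569.7, -261. ,   36.8]), np.float64(0.17936650433943171))
baluster top (array([ 437.3, -197.9,  108.5]), np.float64(0.5186269651531715)) dome top (array([653.9, -83.1, 104.6]), np.float64(3.4076201674759377))
top [188 175  36  14 173] ends [222.8 177.3] [188.4 186.4] [596.  247.5] [578.7 342.3] ang 100.28367362487214 96.41693526747302
top [193 201  36  12 158] ends [228.  202.1] [192.7 210.7] [524.7 235.7] [509.9 331.6] ang 98.79472082172073 96.98715604548251
top [198 223  37  15 283] ends [233.6 227.5] [197.7 235.7] [453.8 223.5] [440.9 319.3] ang 97.68600699687379 96.62333704104532
side [329 127   9  13  35] ends [328.9 127.1] [337.1 138.9] [576.2 352. ] [586.6 288.9] ang -80.63703536012342 63.96699360625818
side [307 132  13  20  64] ends [307.4 131.8] [318.8 151.1] [507.1 342.1] [521.8 244.3] ang -81.47926714383748 98.86407141497034
side [285 137   7  11  31] ends [285.2 136.9] [290.3 147.3] [437.7 330.8] [444.6 278.5] ang -82.50532044170593 52.75944212367639
side [288 148  12  12  89] ends [289.8 148.5] [297.  158.7] [442.1 273.7] [454.7 224. ] ang -75.75825847465781 51.23667669339466
rack roof z48 [array([596. , 465.9]), array([614.1, 338.4]), array([399.9, 303.7]), array([382.1, 431.5])]
rack side [array([381. , 431.5]), array([597.6, 468.1]), array([616.6, 341. ]), array([400.7, 292.3])]
tray z32 [array([ 544. , -355.8]), array([ 531.7, -487.3]), array([ 422.9, -470.4]), array([ 437.7, -340. ])]
```

The lamp centre is at about (543.6, −130.4), with the drive direction about 4° off −y. The drift nose is at about (524, 236), pointing at −81.2°. Next I hover over the shank.

```bash
cat > go.py <<'E'
import sys
from h import *
# usage: go.py x y z [yawdeg]: prints tool-axis shift (cm) and roll units from the measured pose
a=[float(v) for v in sys.argv[1:]]; s=manip.read_state(); M=R.from_euler('xyz',s['eef_rot'])
yaw=np.degrees(s['eef_rot'][2]); d=M.as_matrix().T@(np.array(a[:3])-s['eef_pos'])/10
print('shift',d.round(2),'roll',round((yaw-a[3])/5,2) if len(a)>3 else '', 'pos',s['eef_pos'].round(1),'yaw',round(yaw,2),'F',s['wrist_force'].round(1),'gap',round(s['finger_gap'],1),'t',round(s['clock'],1))
E
python3 -m creep '[[-0.1,[-36.1,-8.5,0],11.5],[-0.1,[-36.1,-8.5,0],11.5],[-0.1,[-36.1,-8.5,0],11.5],[-0.1,[-36.1,-8.5,0],11.5],[-0.1,[-36.1,-8.5,0],11.5],[-0.1,[-36.1,-8.5,0],11.5],[-0.1,[-36.1,-8.5,0],11.5],[-0.1,[-36.1,-8.5,0],11.5],[-0.1,[-36.1,-8.5,0],11.5],[-0.1,[-36.1,-8.5,0],11.5],[-0.1,[-36.1,-8.5,0],11.5],[-0.1,[-36.1,-8.5,0],11.5]]' 40
python3 go.py 517.5 280 80 98.8
```

```text
clock: 1.3
eef_pos: [516.7, 281.5, 219.6]
eef_rot: [3.142, -0.0, 1.726]
wrist_force: [0.4, 0.9, 0.3]
finger_gap: 42.4
finger_force: 0.0
shift [-0.16  0.05 13.96] roll 0.02 pos [516.7 281.5 219.6] yaw 98.88 F [0.4 0.9 0.3] gap 42.4 t 1.3
```

```bash
python3 -m creep '[[-0.1,[0,0,5],0],[-0.1,[0,0,10],0],[-0.1,[0,0,14],0],[-0.1,[0,0,17],0],[-0.1,[0,0,19],0],[-0.1,[0,0,20],0],[-0.1,[0,0,20.2],0],[-0.1,[0,0,20.2],0]]'
python3 -m creep '[[-1,[0,0,0],0],[-1,[0,0,0],0],[-1,[0,0,0],0],[-1,[0,0,0],0],[-1,[0,0,0],0],[-1,[0,0,0],0],[-1,[0,0,0],0],[-1,[0,0,0],0]]' 40
```

```text
clock: 2.1
eef_pos: [517.7, 281.0, 18.2]
eef_rot: [3.141, -0.0, 1.725]
wrist_force: [-0.6, -1.3, 0.2]
finger_gap: 42.5
finger_force: 0.0
clock: 2.9
eef_pos: [517.5, 280.6, 17.5]
eef_rot: [3.142, -0.0, 1.724]
wrist_force: [0.2, -0.9, 2.3]
finger_gap: 11.4
finger_force: 40.0
```

```bash
python3 -m creep '[[-1,[0,0,-0.3],0],[-1,[-1.5,0,-0.3],0],[-1,[-3,0,-0.3],0],[-1,[-5,0,-0.3],0],[-1,[-7,0,-0.3],0],[-1,[-9,0,-0.3],0],[-1,[-11,0,-0.3],0],[-1,[-13,0,-0.3],0],[-1,[-15,0,-0.3],0],[-1,[-16.5,0,-0.3],0],[-1,[-17,0,-0.3],0],[-1,[-17,0,-0.3],0]]'
python3 - <<'E'
from h import *
a=manip.camera('top');s=manip.camera('side')
cv2.imwrite('pics/t1.png',a[:,:,::-1]);cv2.imwrite('pics/s1.png',s[:,:,::-1])
k=lambda i,x,y,w,h:cv2.resize(i[y:y+h,x:x+w,::-1],(400,400))
cv2.imwrite('pics/c3.png',np.hstack([k(a,130,120,180,180),k(s,230,70,180,180)]))
E
```

```text
clock: 4.1
eef_pos: [543.5, 111.9, 20.4]
eef_rot: [-3.141, 0.0, 1.723]
wrist_force: [-0.2, -0.4, -3.2]
finger_gap: 11.4
finger_force: 40.0
```

View pics/c3.png

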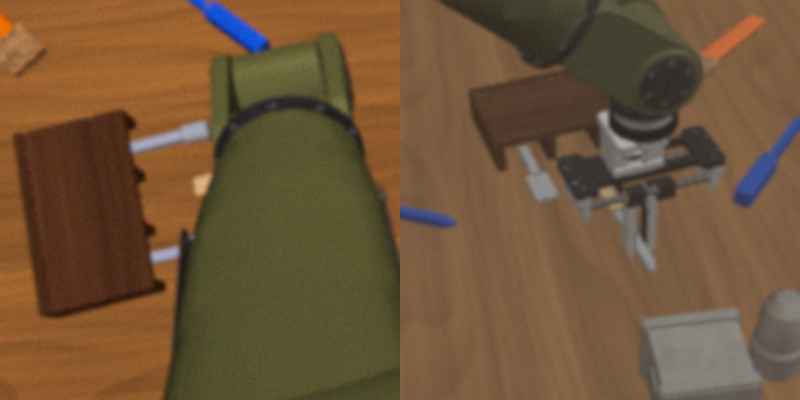

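The drift is out, with its tail at about (221,203) in the top view. Next I turn it to the lamp's direction, lower it, release, and slide back over the handle.

```bash
python3 -m creep '[[-1,[0,0,0],1.3],[-1,[0,0,0],2.56],[-1,[0,0,0.15],2.56],[-1,[0,0,0.3],2.56],[-1,[0,0,0.3],2.56],[-0.2,[0,0,0.3],2.56],[-0.2,[0,0,0.3],2.56],[-0.2,[0,0,0.3],2.56],[-0.2,[0,0,0.3],2.56],[-0.2,[0,0,0.3],2.56]]'
python3 -m creep '[[-0.2,[2,0,0],0],[-0.2,[4.5,0,0],0],[-0.2,[7,0,0],0],[-0.2,[8.3,0,0],0],[-0.2,[8.3,0,0],0],[-1,[8.3,0,0],0],[-1,[8.3,0,0],0],[-1,[8.3,0,0],0],[-1,[8.3,0,0],0],[-1,[8.3,0,0],0],[-1,[8.3,0,0],0]]' 58
```

```text
clock: 5.2
eef_pos: [543.5, 112.5, 17.4]
eef_rot: [-3.142, 0.0, 1.501]
wrist_force: [-1.0, -0.1, -0.6]
finger_gap: 37.6
finger_force: 0.0
clock: 6.3
eef_pos: [549.3, 195.2, 17.4]
eef_rot: [-3.141, 0.0, 1.501]
wrist_force: [-0.5, 0.0, -1.0]
finger_gap: 23.5
finger_force: 58.0
```

```bash
python3 -m creep '[[-1,[0,0,-1],0],[-1,[0,0,-3],0],[-1,[0,0,-4.6],0],[-1,[0,0,-4.6],0]]'; python3 go.py 557 62 63 86
```

```text
clock: 6.7
eef_pos: [550.4, 195.8, 66.0]
eef_rot: [3.138, -0.001, 1.501]
wrist_force: [0.3, -0.3, -3.2]
finger_gap: 23.8
finger_force: 58.0
shift [-13.3    1.59   0.29] roll -0.0 pos [550.4 195.8  66. ] yaw 86.0 F [ 0.3 -0.3 -3.2] gap 23.8 t 6.7
```

```bash
python3 -m creep '[[-1,[-3,0.4,0],0],[-1,[-6,0.8,0],0],[-1,[-9,1.2,0],0],[-1,[-11.5,1.6,0],0],[-1,[-13,1.6,0],0],[-1,[-13.3,1.6,0],0],[-1,[-13.3,1.6,0],0],[-1,[-13.3,1.6,0],0]]'
python3 - <<'E'
from h import *
a=manip.camera('top');s=manip.camera('side')
cv2.imwrite('pics/t2.png',a[:,:,::-1]);cv2.imwrite('pics/s2.png',s[:,:,::-1])
cv2.imwrite('pics/c4.png',np.hstack([cv2.resize(a[130:230,270:370,::-1],(400,400),interpolation=cv2.INTER_CUBIC),cv2.resize(s[150:250,310:410,::-1],(400,400),interpolation=cv2.INTER_CUBIC)]))
E
python3 go.py 557 62 63 86
```

```text
clock: 7.5
eef_pos: [555.9, 62.6, 63.4]
eef_rot: [-3.142, -0.0, 1.502]
wrist_force: [-0.2, -0.3, -2.8]
finger_gap: 23.5
finger_force: 58.0
shift [-0.05  0.11  0.04] roll 0.01 pos [555.9  62.6  63.4] yaw 86.06 F [-0.5  0.2 -1.7] gap 23.6 t 7.6
```

View pics/c4.png

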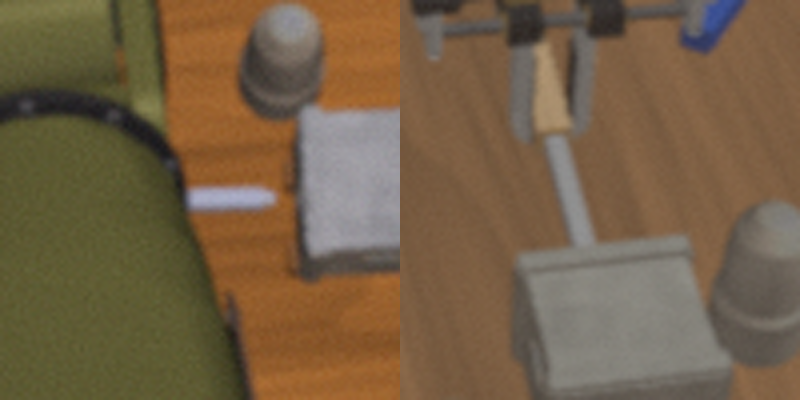

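The shank is clear in the top crop: row about 198, nose at (275,198), pointing at the middle of the lamp's back. I'll measure both axes more finely.

```bash
python3 - <<'E'
from h import *
np.set_printoptions(precision=1,suppress=True)
im=cv2.GaussianBlur(cv2.imread('pics/top0.png'),(3,3),0).astype(float)
sat=im[...,2]-im[...,0]; br=im.sum(2)
def edge(p,lo,hi): # subpixel peak of gradient
    g=np.abs(np.diff(p[lo:hi]));i=g.argmax();w=g[max(i-1,0):i+2];return lo+(np.arange(max(i-1,0),max(i-1,0)+len(w))*w).sum()/w.sum()+.5
L=[];H=[]
for u in range(353,376,2):
    a=edge(sat[:,u],150,164);b=edge(br[:,u],185,200)
    P=onz('top',u,a,96);Q=onz('top',u,b,96);H.append(P);L.append(Q)
H=np.array(H);L=np.array(L);print('width',(H-L)[:,0])
for n,A in(('hi',H),('lo',L)):
    c=np.polyfit(A[:,1],A[:,0],1);print(n,c,'deg',np.degrees(np.arctan(c[0])),'x at -80',np.polyval(c,-80),'x at -130',np.polyval(c,-130))
# y extent of lamp top: trim z 100
for v in(165,170,175,180):
    print('back/front',onz('top',edge(sat[v],335,352),v,100)[:2],onz('top',edge(sat[v],375,393),v,100)[:2])
# drift
im=cv2.imread('pics/t2.png').astype(int);m=(im[...,0]-im[...,2]>5)&(im.sum(2)>250);w=np.zeros_like(m);w[170:190,315:342]=m[170:190,315:342]
ys,xs=np.nonzero(w);C=np.array([(u,ys[xs==u].mean()) for u in np.unique(xs) if (xs==u).sum()>1])
W=np.array([onz('top',u,v,60) for u,v in C]);c=np.polyfit(W[:,1],W[:,0],1);print('drift',c,np.degrees(np.arctan(c[0])),'x at -80',np.polyval(c,-80),'nose y',W[:,1].min(),'x at',np.polyval(c,W[:,1].min()))
sd=cv2.imread('pics/s2.png').astype(int)
for v in(190,196,202,207):
    r=sd[v,440-100+0:360+0+5].sum(1); 
    row=sd[v];mm=(row[:,0]-row[:,2]>-12);xs=[x for x in range(340,365) if mm[x]]
    print('side',v,xs)
# predicted hole projection & side axis
for y in(-20,0,20,40): print(y,proj('side',(np.polyval(c,y),y,58)))
E
```

```text
width [91.4 91.4 91.3 91.3 91.  90.9 91.  90.9 90.8 91.1 91.2 91.2]
hi [  0.1 600.4] deg 3.725395198223613 x at -80 595.1629345653997 x at -130 591.9073248005924
lo [  0.1 508. ] deg 3.468393891716155 x at -80 503.1154595858211 x at -130 500.0850123585624
back/front [573.1 -78.1] [ 563.3 -181.5]
back/front [559.9 -76.6] [ 550.2 -180.1]
back/front [546.8 -75.4] [ 537.  -180.3]
back/front [533.9 -74. ] [ 524.1 -178.8]
drift [  0.1 553.5] 4.885497714495783 x at -80 546.6878571476252 nose y -56.22750042183895 x at 548.7198180717485
side 190 [348, 349, 350, 351]
side 196 [349, 350, 351, 352, 353]
side 202 [351, 352, 353, 354, 355]
side 207 [352, 353, 354, 355, 356]
-20 [353.9 204. ]
0 [352.4 198.1]
20 [351.  192.4]
40 [349.6 186.8]
```

```bash
python3 -m creep '[[-1,[0,0.1,0],-0.1],[-1,[0,0.1,0],-0.1],[-1,[-0.5,0.1,0],-0.1],[-1,[-1,0.1,0],-0.1],[-1,[-1.5,0.1,0],-0.1],[-1,[-2,0.1,0],-0.1],[-1,[-2.5,0.1,0],-0.1],[-1,[-3,0.1,0],-0.1],[-1,[-3.5,0.1,0],-0.1],[-1,[-3.5,0.1,0],-0.1]]' 60; python3 go.py 0 0 0 86.4
```

```text
clock: 8.6
eef_pos: [554.5, 26.0, 63.5]
eef_rot: [-3.142, 0.0, 1.509]
wrist_force: [0.3, 0.8, -2.0]
finger_gap: 23.5
finger_force: 60.0
shift [ -6.02 -55.18   6.35] roll 0.01 pos [554.5  26.   63.5] yaw 86.46 F [ 0.3  0.8 -2. ] gap 23.5 t 8.6
```

```bash
python3 -m creep '[[-1,[-0.5,0,0],0],[-1,[-1,0,0],0],[-1,[-1.4,0,0],0],[-1,[-1.8,0,0],0],[-1,[-2.2,0,0],0],[-1,[-2.6,0,0],0],[-1,[-3,0,0],0],[-1,[-3.4,0,0],0],[-1,[-3.8,0,0],0],[-1,[-4,0,0],0]]'; python3 go.py 0 0 0 86.4
```

```text
clock: 9.6
eef_pos: [552.2, -12.4, 63.5]
eef_rot: [3.141, -0.002, 1.51]
wrist_force: [1.3, 10.9, -0.9]
finger_gap: 23.8
finger_force: 60.0
shift [ -2.15 -55.19   6.34] roll 0.02 pos [552.2 -12.4  63.5] yaw 86.5 F [ 1.3 10.9 -0.9] gap 23.8 t 9.6
```

```bash
python3 -m creep '[[-1,[-0.5,0,0],0],[-1,[-1,0,0],0],[-1,[-1.4,0,0],0],[-1,[-1.8,0,0],0],[-1,[-2.2,0,0],0],[-1,[-2.5,0,0],0],[-1,[-2.8,0,0],0],[-1,[-3,0,0],0],[-1,[-3,0,0],0]]'; python3 - <<'E'
from h import *
s=manip.camera('side');cv2.imwrite('pics/s3.png',s[:,:,::-1]);cv2.imwrite('pics/c5.png',cv2.resize(s[160:320,280:440,::-1],(560,560),interpolation=cv2.INTER_CUBIC))
E
```

```text
clock: 10.5
eef_pos: [550.3, -42.4, 63.5]
eef_rot: [3.142, -0.002, 1.51]
wrist_force: [-0.5, 8.1, -1.9]
finger_gap: 23.1
finger_force: 60.0
```

View pics/c5.png

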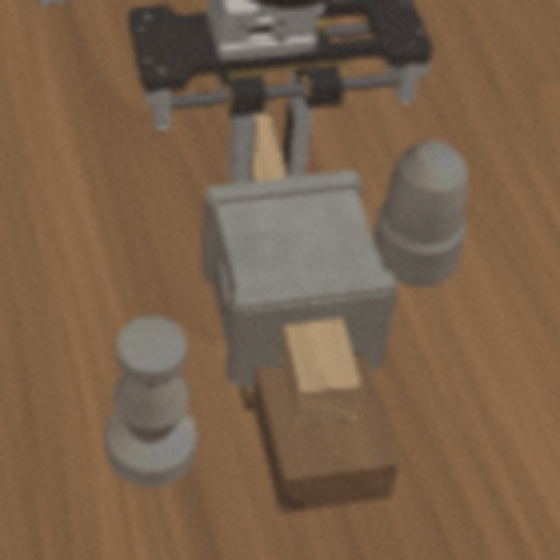

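The core is now mostly on the ledge (crop 285–360, 320–390), sliding straight. About 12 mm more.

```bash
python3 -m creep '[[-1,[-0.3,0,0],0],[-1,[-0.6,0,0],0],[-1,[-0.9,0,0],0],[-1,[-1.2,0,0],0],[-1,[-1.2,0,0],0],[-1,[-1.2,0,0],0]]'; python3 - <<'E'
from h import *
np.set_printoptions(precision=1,suppress=True)
for n,b in(('side',(345,240,395,300)),('top',(378,165,412,195))):
    i=manip.camera(n)[:,:,::-1].copy();cv2.imwrite(f'pics/{n}4.png',i)
    h=cv2.cvtColor(i,cv2.COLOR_BGR2HSV);x0,y0,x1,y1=b
    m=np.zeros(i.shape[:2],np.uint8);m[y0:y1,x0:x1]=(h[y0:y1,x0:x1,2]>(135))*255
    c=max(cv2.findContours(m,0,2)[0],key=cv2.contourArea);r=cv2.minAreaRect(c);print(n,cv2.contourArea(c),cv2.boundingRect(c),[onz(n,*p,75.5)[:2] for p in cv2.boxPoints(r)])
t=cv2.imread('pics/top4.png');s=cv2.imread('pics/side4.png')
cv2.imwrite('pics/c6.png',np.hstack([cv2.resize(t[140:220,340:420],(400,400),interpolation=cv2.INTER_CUBIC),cv2.resize(s[220:300,320:400],(400,400),interpolation=cv2.INTER_CUBIC)]))
E
```

```text
clock: 11.15
eef_pos: [549.4, -55.5, 63.4]
eef_rot: [-3.142, 0.0, 1.509]
wrist_force: [1.6, -0.8, -1.3]
finger_gap: 23.6
finger_force: 60.0
side 394.5 (362, 252, 23, 26) [array([ 522.1, -179.9]), array([ 561.2, -176.6]), array([ 554.2, -241.4]), array([ 517.1, -243.9])]
top 638.5 (378, 165, 34, 27) [array([ 572.6, -170.1]), array([ 564.6, -255.3]), array([ 495.6, -244.9]), array([ 503.5, -161.1])]
```

View pics/c6.png

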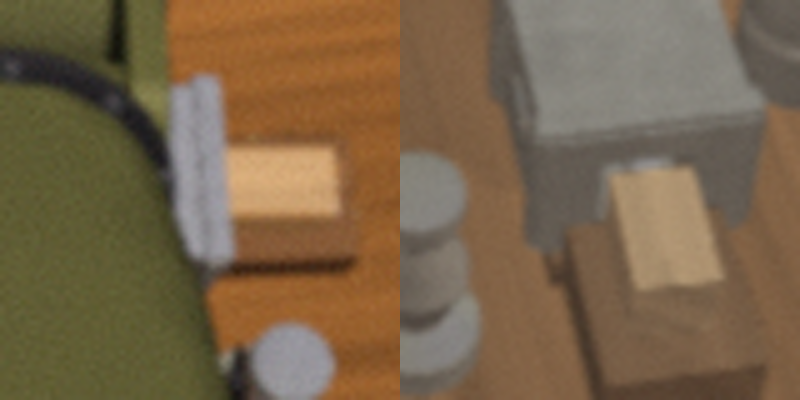

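The core is clear of the mortise face, with the shank's grey visible behind it, and the push force has gone to zero. I push 2 mm more, then withdraw.

```bash
python3 -m creep '[[-1,[-0.2,0,0],0],[-1,[-0.2,0,0],0],[-1,[1,0,0],0],[-1,[2.5,0,0],0],[-1,[4.5,0,0],0],[-1,[6.5,0,0],0],[-1,[8.5,0,0],0],[-1,[10.5,0,0],0],[-1,[12.5,0,0],0],[-1,[15,0,0],0],[-1,[18,0,0],0],[-1,[19,0,0],0]]'
python3 -m creep '[[-1,[0,0,0],0],[-1,[0,0,1.5],0],[-1,[0,0,3],0],[-1,[0,0,4],0],[-1,[0,0,4.4],0],[-1,[0,0,4.6],0],[-1,[0,0,4.6],0],[-1,[0,0,4.6],0]]'
```

```text
clock: 12.45
eef_pos: [560.7, 137.8, 63.5]
eef_rot: [3.142, -0.0, 1.512]
wrist_force: [1.3, -1.2, -2.2]
finger_gap: 23.5
finger_force: 60.0
clock: 13.25
eef_pos: [561.3, 134.2, 17.4]
eef_rot: [3.141, -0.0, 1.509]
wrist_force: [0.7, -0.4, -2.8]
finger_gap: 23.4
finger_force: 60.0
```

```bash
python3 -m creep '[[-0.3,[0,0,0.05],0],[-0.3,[0,0,0.05],0],[-0.3,[0,0,0.05],0],[-0.3,[0,0,0.05],0],[-0.3,[0,0,-2],0],[-0.3,[0,0,-6],0],[-0.3,[0,0,-11],0],[-0.3,[0,0,-16],0],[-0.3,[-1,0,-18],0],[-0.3,[-1,0,-18],0]]'; python3 - <<'E'
from h import *
np.set_printoptions(precision=1,suppress=True)
for n,b in(('side',(345,240,395,300)),('top',(378,165,412,195))):
    i=manip.camera(n)[:,:,::-1].copy();cv2.imwrite(f'pics/{n}5.png',i)
    x0,y0,x1,y1=b;s=i[y0:y1,x0:x1];t,_=cv2.threshold(np.ascontiguousarray(s[...,1]),0,255,cv2.THRESH_OTSU)
    g=(i[...,1]>t)&(i[...,2].astype(int)-i[...,0]>28); m=np.zeros(i.shape[:2],np.uint8);m[y0:y1,x0:x1]=g[y0:y1,x0:x1]*255
    c=max(cv2.findContours(m,0,2)[0],key=cv2.contourArea);r=cv2.minAreaRect(c);print(n,t,cv2.contourArea(c),[onz(n,*p,75.5)[:2] for p in cv2.boxPoints(r)],onz(n,*r[0],75.5)[:2])
E
python3 go.py 0 0 0 86
```

```text
clock: 14.25
eef_pos: [561.6, 124.0, 201.0]
eef_rot: [3.136, -0.001, 1.509]
wrist_force: [-0.4, 0.8, -0.8]
finger_gap: 33.0
finger_force: 0.0
side 108.0 382.0 [array([ 522.4, -183.5]), array([ 560.9, -180.9]), array([ 553.5, -242.5]), array([ 516.9, -244.5])] [ 538.3 -213.6]
top 116.0 284.5 [array([ 560.1, -186.7]), array([ 554.8, -243.4]), array([ 517.6, -237.8]), array([ 522.8, -181.7])] [ 538.7 -212.4]
shift [-15.86 -55.15  19.71] roll 0.09 pos [560.3 124.4 196.9] yaw 86.47 F [-0.1 -0.4 -0.4] gap 32.8 t 14.3
```

```bash
python3 go.py 538.6 -215 60 86
```

```text
shift [-34.01  -0.07  13.69] roll 0.09 pos [560.3 124.4 196.9] yaw 86.47 F [-0.1 -0.4 -0.4] gap 32.8 t 14.3
```

```bash
python3 -m creep '[[0.25,[-5,0,0],0.1],[0.25,[-10,0,0],0.1],[0.25,[-15,0,0],0.1],[0.25,[-20,0,0],0.1],[0.25,[-25,0,0],0.1],[0.25,[-29,0,0],0.1],[0.25,[-32,0,0],0.1],[0.25,[-34,0,0],0.1],[0.25,[-34,0,0],0.1],[0.25,[-34,0,0],0.1]]'; python3 go.py 538.6 -215 60 86
```

```text
clock: 15.35
eef_pos: [539.4, -214.3, 195.9]
eef_rot: [-3.139, -0.001, 1.501]
wrist_force: [0.2, -0.3, 0.1]
finger_gap: 59.2
finger_force: 0.0
shift [-0.09 -0.04 13.59] roll -0.01 pos [ 539.4 -214.3  195.9] yaw 85.97 F [ 0.2 -0.3  0.1] gap 59.2 t 15.3
```

```bash
python3 -m creep '[[0.25,[0,0,4],0],[0.25,[0,0,8],0],[0.25,[0,0,11],0],[0.25,[0,0,13],0],[0.25,[0,0,13.6],0],[0.25,[0,0,13.6],0],[-1,[0,0,13.6],0],[-1,[0,0,13.6],0],[-1,[0,0,13.6],0],[-1,[0,0,13.6],0],[-1,[0,0,13.6],0],[-1,[0,0,13.6],0]]' 30
python3 -m creep '[[-1,[0,0,-1],0],[-1,[0,0,-3],0],[-1,[0,0,-6],0],[-1,[0,0,-8],0],[-1,[0,0,-8],0]]'; python3 go.py 484 -413 140 84.5
```

```text
clock: 16.55
eef_pos: [540.0, -215.0, 62.3]
eef_rot: [3.141, 0.0, 1.501]
wrist_force: [-0.9, 1.6, 5.8]
finger_gap: 36.0
finger_force: 30.0
clock: 17.05
eef_pos: [540.7, -215.5, 144.7]
eef_rot: [3.137, 0.002, 1.501]
wrist_force: [-0.8, -0.6, -1.5]
finger_gap: 35.6
finger_force: 30.0
shift [-20.1   -4.28   0.49] roll 0.3 pos [ 540.7 -215.5  144.7] yaw 85.99 F [-0.8 -0.6 -1.5] gap 35.6 t 17.1
```

```bash
python3 -m creep '[[-1,[-4,-0.9,0],0.3],[-1,[-8,-1.8,0],0.3],[-1,[-12,-2.6,0],0.3],[-1,[-16,-3.4,0],0.3],[-1,[-19,-4.1,0],0.3],[-1,[-20.1,-4.3,0],0.3],[-1,[-20.1,-4.3,0],0.3],[-1,[-20.1,-4.3,0],0.3]]'; python3 go.py 484 -413 28.5 84.5
```

```text
clock: 17.85
eef_pos: [483.0, -411.4, 140.9]
eef_rot: [-3.141, -0.001, 1.475]
wrist_force: [-0.6, 0.6, -1.2]
finger_gap: 35.8
finger_force: 30.0
shift [-0.16  0.12 11.24] roll 0.0 pos [ 483.  -411.4  140.9] yaw 84.52 F [-0.6  0.6 -1.2] gap 35.8 t 17.9
```

```bash
python3 -m creep '[[-1,[0,0,4],0],[-1,[0,0,7],0],[-1,[0,0,9],0],[-1,[0,0,10.3],0],[-1,[0,0,10.8],0],[-1,[0,0,11.1],0],[-1,[0,0,11.1],0],[-1,[0,0,11.1],0]]'; python3 go.py 484 -413 28 84.5
```

```text
clock: 18.65
eef_pos: [483.1, -412.7, 31.4]
eef_rot: [3.14, 0.001, 1.475]
wrist_force: [0.2, -0.3, -0.5]
finger_gap: 35.7
finger_force: 30.0
shift [-0.02  0.09  0.34] roll -0.0 pos [ 483.1 -412.7   31.4] yaw 84.49 F [ 0.2 -0.3 -0.5] gap 35.7 t 18.6
```

```bash
python3 -m creep '[[-1,[0,0,0.15],0],[-1,[0,0,0.3],0],[-1,[0,0,0.3],0]]'; python3 -m creep '[[0.15,[0,0,0],0],[0.15,[0,0,0],0],[0.15,[0,0,0],0],[0.15,[0,0,0],0],[0.15,[0,0,-3],0],[0.15,[0,0,-8],0],[0.15,[0,0,-13],0],[0.15,[0,0,-17],0],[0.15,[8,-10,-17],0],[0.15,[8,-20,-17],0],[0.15,[8,-20,-17],0],[0.15,[8,-20,-17],0]]'; python3 - <<'E'
from h import *
t=manip.camera('top');s=manip.camera('side')
cv2.imwrite('pics/end.png',np.vstack([t[60:360,:,::-1],s[60:360,:,::-1]])[:600])
E
```

```text
clock: 18.95
eef_pos: [482.9, -412.6, 27.8]
eef_rot: [3.141, 0.0, 1.475]
wrist_force: [0.5, 0.0, 0.9]
finger_gap: 36.1
finger_force: 30.0
clock: 20.15
eef_pos: [306.5, -319.4, 197.3]
eef_rot: [3.141, 0.0, 1.475]
wrist_force: [-0.5, -0.6, 1.1]
finger_gap: 54.3
finger_force: 0.0
```

View pics/end.png

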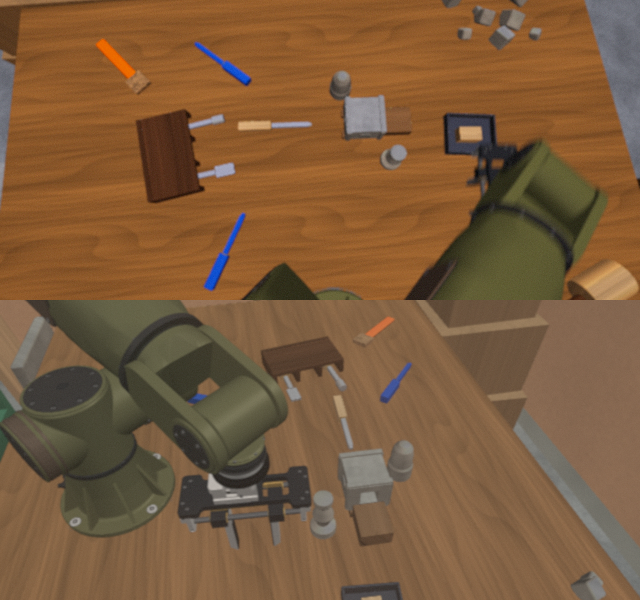

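The final views show the core in the tray at (470,133) and the drift lying flat on the bench at (275,125). The other tools and the carved stones are where they stood.

```bash
python3 -c "
from cell import manip
print(manip.sign_off())"
```

```text
the job is handed in; nothing more can be done
None
```

The job is handed in: I drove the core out with the plain drift and put it in the steel tray, laid the drift flat on the bench, and left the other tools and the carved stones where they stood.

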